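# Seat the keyed polishing spindle in its pulley and hold it home

## Robot

A 7-joint arm with a two-finger parallel gripper is mounted at the origin on the work surface. World frame = base frame: x ahead of the robot, y to its left, z up, the work surface at z = 0. Lengths are in m, angles in rad, forces in N, time in s.
With the tool pointing down it reaches from about 0.425 to 0.925 m from the base axis. Payload 6.8 kg.
Tool frame: the origin (TCP) lies at the very end of the fingers, on their centre line; the grasp point (between the pads) lies 19 mm behind it (tcp_to_grasp is the distance from the TCP to the grasp point, in m); z points along the fingers, y is the direction in which the jaws open and shut (so a half turn about z gives the same grasp; the last joint's range is limited). The gripper opens to 85 mm and grips with 20 to 120 N. Pads are 22 mm wide; open, the fingers measure 114 mm over their backs; the gripper's body (76 mm by 85 mm) begins 54 mm behind the grasp point. The pads swing forward as they close: fully open they stand 13 mm farther back than shut.
Start: joints at [1.204, 0.477, 0.022, 1.555, -0.011, 1.109, -0.083], TCP at [0.173, -0.653, 0.231] pointing down, gripper open.
Joint ranges: [-2.96, 2.96], [-0.34, 2.1], [-1.41, 1.46], [0.24, 2.44], [-1.37, 4.51], [0.17, 1.92], [-2.96, 2.96]. Speed limits (rad/s): [2.39, 2.39, 3.14, 3.14, 3.14, 3.14, 3.14].

## Interface

Orientations are given as a unit quaternion [w, x, y, z].
In Python, from station import * gives the robot as it stands.
- The arm moves only by the tool apply_moves, never from a script. Its argument "increments" is one flat list of numbers, 5 for each row, row after row: the finger opening in mm, from 0 to 85.4, then the shift along the tool's x, y, z in mm, then the turn about the tool's z in degrees. In form: [claw, tx, ty, tz, roll, claw, tx, ty, tz, roll, ...]. A call has 1 to 12 rows; each row shifts and turns the pose as measured when the row begins, along the tool's axes as they then stand; what a row does not reach is not made up. A row lasts 1/8 s, in which the tool goes at most 62.5 mm and 10.7 degrees, less where a joint would pass 70% of its speed; a pose out of reach is approached as far as the arm can. A call with a gripper value outside its range is refused whole. The fingers move at their own pace and stop on an object; "squeeze" is the grip in N (left out, the last holds). Time passes only in rows, so rows that do not move let the fingers close. It gives the time, the measured TCP pose, the force and the opening at its end, in the units of the state.
- get_obs(): the state, without advancing time (a new reading comes with each control period).
- read_camera(name): name is "side" or "top"; returns (picture, depth): 420x560x3 uint8, blue, green, red; 420x560 float32, m along the optical axis (not along the pixel's ray), 0 where there is no reading.
- get_calibration(name): a dict with "mtx" (3x3 intrinsics, pixels), "camera_from_world" (4x4, takes a point from world to camera coordinates). Camera axes: x right, y down, z forward; pixel columns grow to the right and rows downward; lengths in m; the calibration is good to about 2 mm. A picture is of the moment at which its call begins. get_calibration takes no time and is no camera call.
- hand_in(): hands the job in, once; it reports no verdict.
Trained networks look in the newest picture that a camera, given by its name, has taken for a name from the list of things; names that differ only in an ending like _2 or _b are one class to them, and where a whole thing is asked for, a point or a joint stands for the part that bears it (a point fixed in the world has none). Each returns a list of dicts, best first, with "p" (0 to 1); they miss things now and then, are a little off and sometimes report something else, mostly with a low value. They report only what shows in the picture. A call takes as long as a camera call. They do not tell look-alikes from the thing itself.
- outline_of(camera, thing): "pixels" (420x560 bool, what is visible of it) and "extent" ([centre column, centre row, width, height] in pixels, round what is visible of it).
The state is a dict: "t": time; "q": joint angles; "joint_vel": joint speeds; "joint_torque": joint torques, N m; "eef_pos": TCP position; "tool_rot": TCP orientation; "contact_force": force on the tool from outside, world axes, zero at the start; "torque": the same for the moment, N m; "gripper_width": opening from 0.0 (shut) to 1.0 (fully open).
Only numpy, scipy, OpenCV 4.12 (cv2) and the standard library are available. Lean on these libraries where they do the work, as an engineer would, in place of code of your own. Each camera call takes 0.05 s, during which the arm holds its last target.

## Task

The polishing machine's drive is being reassembled on the goldsmith's bench: lift the keyed spindle out of its wooden stand by its square head, put its round tip into the bore of the stepped pulley and turn it until the key slips into the keyway. Keep pushing against the sprung ejector until the spindle's collar sits fully home on the pulley's face, and finish while still gripping the spindle and holding it pushed down there, as it would spring back up if let go. Leave the brush, the jar and the polishing bar where they are.

Things in the scene. Friction and masses are not known exactly. Their poses are not given: they have to be found in the camera images.
- spindle: Steel spindle, 104 mm long, 0.25-0.4 kg, upright. Origin: centre of its lower tip, z up its axis. From the tip up: round shaft 16 mm in diameter to 46 mm (lowest 5 mm taper to 10 mm), dark collar 40 mm in diameter from 46 to 54 mm, square head 24 x 24 mm (sides along x, y) from 54 to 104 mm. A key stands on its +x side, marked by red stripes on that side of head top and collar.
- head_grip (a point): Point on the spindle's axis 85 mm above its tip, a good height to grip the square head.
- key_end (a point): Lower end of the spindle's brass key, 22 mm above the tip, 11 mm from the axis on the +x side. The key is 6 mm wide, reaches from here up to the collar (22 to 46 mm above the tip) and stands out to 14 mm from the axis; its lowest 3 mm are V-shaped. Below it the shaft is plain.
- stand: Fixed wooden block 80 x 80 x 60 mm high with a 32 mm round hole through it, in which the spindle hangs by its collar at the start (tip 14 mm above the table, a few mm of play). Origin at the centre of its underside. It stands left or right of the middle, the pulley on the other side.
- pulley: Fixed grey V-belt pulley, axis upright, on a green base plate 130 x 110 x 12 mm. Origin on the axis at table height. Steps 100 mm in diameter up to 34 mm height, 76 mm up to 52 mm, then a boss 52 mm in diameter with its flat face 70 mm above the table. The keyway is on its +x side, marked by red stripes on boss and step. Spindle home: same x direction, tip 24 mm above the table.
- bore_mouth (a point): Centre of the bore in the plane of the pulley's face, 70 mm above the table. Bore 18 mm in diameter; keyway 8 mm wide, from top to bottom, out to 15.5 mm from the axis, on the pulley's +x side; no chamfers. The spindle's plain tip enters 22 mm, then the key rests on the face unless it is over the keyway. Home, the collar lies on the face.
- ejector (a joint): Travel of the sprung brass ejector disc inside the bore, in m, 0 at rest (disc 36 mm below the face), growing downwards, 0.010 when the spindle is fully home. It resists with 6 N at the start and 14 N at 0.010, more than the spindle's weight.
- brush: Bystander: bench brush lying on its wooden back, bristles up, 150 x 42 x 32 mm, long side along x. Origin at the centre of its underside.
- jar: Bystander: small amber jar, 50 mm in diameter, 65 mm high. Origin at the centre of its underside.
- bar: Bystander: dark red polishing bar, 35 x 85 x 28 mm, long side along y. Origin at the centre of its underside.
Not all that is in view belongs to the job. Of the things that look like the pulley, take the one that is nearest to the robot's base at the start. What is shaped like the spindle but purple is not meant.

How it is judged:
By the outcome, as a careful person would: the job done as asked, in the order asked, and still so for the second after the job is handed in, while the arm keeps its last pose, push and grip.
It also fails if it takes over 51 s, if anything falls off the work surface, if the arm or the gripper's body presses on something with over 40 N, if the wrist force passes 120 N, or if a joint passes its speed limit or range.

## Working session

There is one attempt and no reset: what is moved stays moved. The work goes in short steps, Python scripts to look and compute and a tool call to move; the robot and the scene stay as the last step left them, time stands still between calls to the robot, and variables do not carry over. Pictures are saved under pics/ and viewed, and the job is handed in when it is done.

Besides the shell and the picture viewer there is one more tool, called after ">>>" as name(argument=value, ...) on one line, values as JSON. apply_moves: Moves the arm, as the interface text tells. Its arguments: {"type":"object","properties":{"increments":{"type":"array"},"squeeze":{"type":"number"}},"required":["increments"]}

```bash
mkdir -p pics; ls
python3 - <<'E'
from station import *
import cv2
o=get_obs()
print(o)
for c in ["side","top"]:
    im,d=read_camera(c)
    cv2.imwrite(f"pics/{c}0.png",im)
    import numpy as np
    np.save(f"{c}0_d.npy",d); print(c,get_calibration(c))
E
```

```text
pics
{'t': 0.0, 'q': array([ 1.20390266,  0.47778934,  0.02232587,  1.55644921, -0.01149368,
        1.10928046, -0.08312147]), 'joint_vel': array([-4.70376412e-04,  2.91744010e-04,  7.88125478e-04, -1.54611602e-03,
       -1.38317679e-03, -5.89615527e-05, -7.62229954e-05]), 'joint_torque': array([ 4.98897589e-04, -5.96445322e+01,  1.60808779e+00, -2.81204438e+01,
        1.24809542e-02,  9.42626910e-03,  3.84603309e-07]), 'eef_pos': array([ 0.17258535, -0.65195847,  0.2303336 ]), 'tool_rot': array([-8.80677652e-04,  9.91638516e-01,  1.29043575e-01, -1.81453657e-04]), 'contact_force': array([-0.65840507,  0.12354169, -0.64064185]), 'torque': array([ 0.04554859, -0.00394745, -0.01014504]), 'gripper_width': 1.0046147269947716}
side {'mtx': array([[379.37445205,   0.        , 283.64252319],
       [  0.        , 379.37445205, 205.63574362],
       [  0.        ,   0.        ,   1.        ]]), 'camera_from_world': array([[ 0.88918125, -0.45729506, -0.01542499, -0.59543182],
       [-0.34123613, -0.64029951, -0.68816745,  0.24683173],
       [ 0.30481896,  0.61716916, -0.72538792,  0.73982471],
       [ 0.        ,  0.        ,  0.        ,  1.        ]])}
top {'mtx': array([[396.09119338,   0.        , 288.45791494],
       [  0.        , 396.09119338, 203.33980967],
       [  0.        ,   0.        ,   1.        ]]), 'camera_from_world': array([[ 0.00926814, -0.99994459,  0.00499132, -0.05480321],
       [-0.99078435, -0.00985755, -0.13508957,  0.65788124],
       [ 0.13513129, -0.0036933 , -0.99082082,  0.78697236],
       [ 0.        ,  0.        ,  0.        ,  1.        ]])}
```

View pics/side0.png

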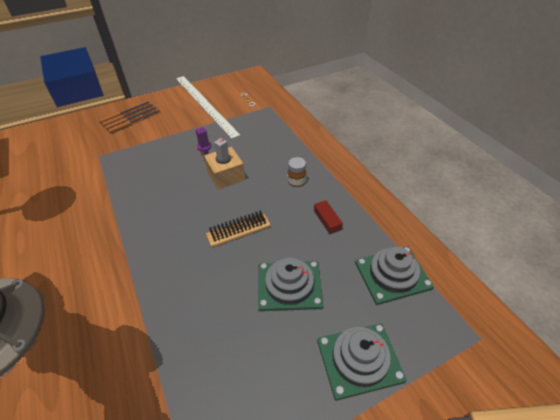

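View pics/top0.png

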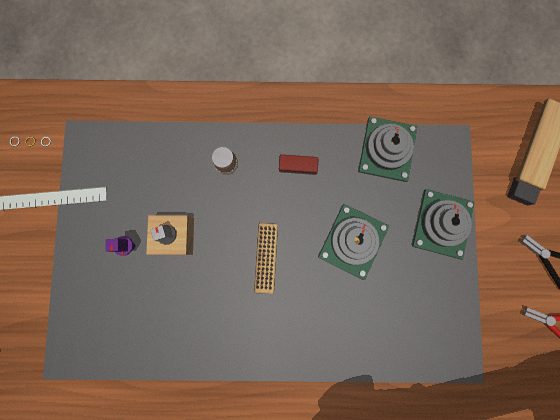

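The side and top views show the stand with the spindle at top pixel (165,235), the purple spindle look-alike at (120,245), and three pulleys at (355,240), (447,222) and (391,147). Next I'll measure them.

```bash
cat > h.py <<'E'
import numpy as np, cv2
from station import *
def w(c,u,v,d=None,z=None):
    k=get_calibration(c);K=k["mtx"];T=k["camera_from_world"]
    r=np.linalg.inv(K)@np.array([u,v,1.0]); R=T[:3,:3];t=T[:3,3]
    if d is None:
        o=-R.T@t; dr=R.T@r; d=(z-o[2])/dr[2]
    return R.T@(r*d-t)
def pr(c,P):
    k=get_calibration(c);p=k["camera_from_world"]@np.append(P,1);q=k["mtx"]@p[:3];return q[:2]/q[2]
def cloud(c,d):
    k=get_calibration(c);K=k["mtx"];T=k["camera_from_world"]
    v,u=np.mgrid[:420,:560]
    r=np.stack([(u-K[0,2])/K[0,0]*d,(v-K[1,2])/K[1,1]*d,d],-1)
    return (r-T[:3,3])@T[:3,:3]
E
python3 - <<'E'
from h import *
for c in ["top","side"]:
    im=cv2.imread(f"pics/{c}0.png"); d=np.load(f"{c}0_d.npy"); X=cloud(c,d)
    for n in ["pulley","spindle","stand"]:
        for r in outline_of(c,n):
            m=r["pixels"]&(d>0); P=X[m]
            print(c,n,round(r["p"],2),np.round(r["extent"]),np.round(np.median(P,0),3),"zmax",np.round(np.percentile(P[:,2],98),3),
             "mean",np.round(P.mean(0),3))
ims=[]
im=cv2.imread("pics/top0.png")
a=cv2.resize(im[195:275,90:210],None,fx=6,fy=6,interpolation=cv2.INTER_CUBIC)
cv2.imwrite("pics/t_sp.png",a)
cv2.imwrite("pics/t_pu.png",cv2.resize(im[195:285,310:400],None,fx=6,fy=6,interpolation=cv2.INTER_CUBIC))
im=cv2.imread("pics/side0.png")
cv2.imwrite("pics/s_sp.png",cv2.resize(im[115:195,180:260],None,fx=6,fy=6,interpolation=cv2.INTER_CUBIC))
cv2.imwrite("pics/s_pu.png",cv2.resize(im[245:315,250:330],None,fx=6,fy=6,interpolation=cv2.INTER_CUBIC))
E
```

```text
top pulley 0.93 [354. 240.  71.  76.] [ 0.58  -0.185  0.033] zmax 0.071 mean [ 0.58  -0.186  0.033]
top pulley 0.87 [441. 227.  59.  73.] [ 0.617 -0.373  0.034] zmax 0.072 mean [ 0.619 -0.376  0.034]
top pulley 0.77 [388. 149.  59.  66.] [ 0.777 -0.259  0.033] zmax 0.072 mean [ 0.782 -0.262  0.034]
top spindle 0.89 [164. 233.  27.  21.] [0.589 0.191 0.101] zmax 0.12 mean [0.589 0.194 0.095]
top spindle 0.75 [121. 246.  28.  21.] [0.566 0.282 0.083] zmax 0.105 mean [0.566 0.285 0.079]
top stand 0.69 [171. 235.  48.  43.] [0.589 0.184 0.059] zmax 0.063 mean [0.59  0.191 0.055]
side pulley 0.88 [289. 284.  63.  56.] [ 0.574 -0.211  0.033] zmax 0.071 mean [ 0.577 -0.207  0.033]
side pulley 0.75 [393. 276.  76.  56.] [ 0.771 -0.288  0.033] zmax 0.071 mean [ 0.776 -0.283  0.032]
side pulley 0.63 [364. 360.  86.  78.] [ 0.609 -0.401  0.034] zmax 0.072 mean [ 0.614 -0.397  0.033]
side spindle 0.88 [204. 144.  15.  28.] [0.567 0.279 0.073] zmax 0.104 mean [0.567 0.28  0.073]
side spindle 0.61 [221. 151.  17.  21.] [0.589 0.189 0.092] zmax 0.118 mean [0.59  0.19  0.091]
side stand 0.87 [224. 169.  42.  40.] [0.583 0.16  0.05 ] zmax 0.061 mean [0.587 0.174 0.042]
side stand 0.59 [222. 150.  16.  28.] [0.589 0.189 0.091] zmax 0.118 mean [0.59  0.19  0.091]
```

View pics/t_sp.png

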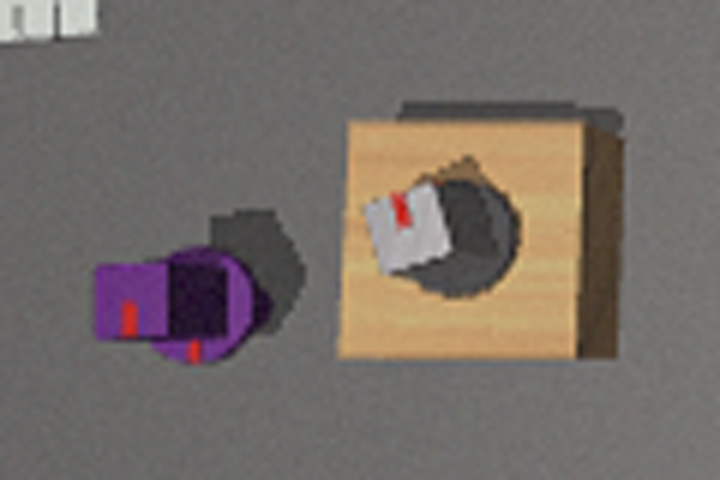

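View pics/t_pu.png

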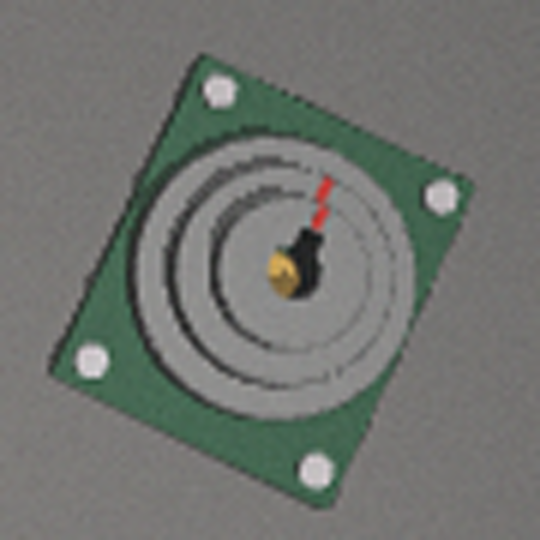

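View pics/s_sp.png

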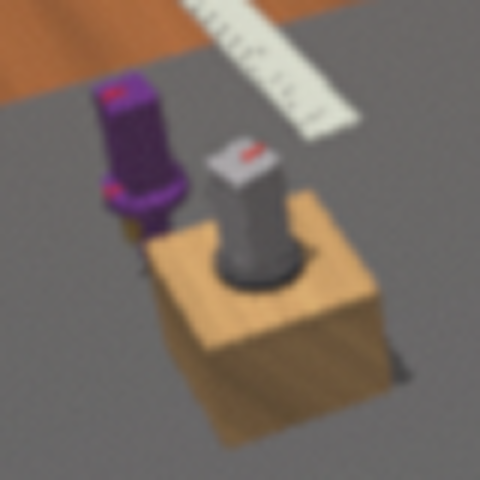

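View pics/s_pu.png

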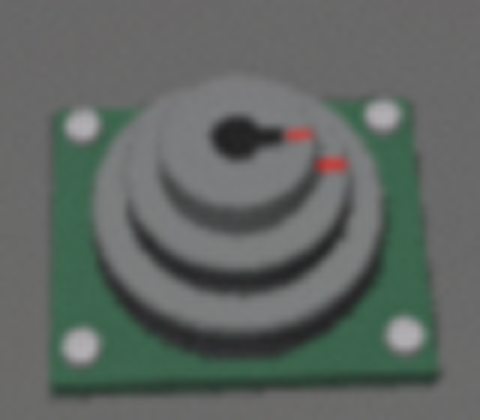

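```bash
cat > m.py <<'E'
from h import *
def refine(gray,pts):
    return pts
def up(x,o): return (np.array(x)+.5)/6-.5+np.array(o)
# plate corners
for c,o,pts in [("top",(310,195),[(205,52),(475,182),(335,510),(50,375)]),("side",(250,245),[(53,108),(408,98),(440,372),(52,385)])]:
    P=np.array([w(c,*up(p,o),z=0.012) for p in pts])
    print(c,"plate ctr",P.mean(0).round(4),"sides",np.linalg.norm(P-np.roll(P,-1,0),axis=1).round(4))
    for a,b in zip(P,np.roll(P,-1,0)): print("  ang",np.degrees(np.arctan2(b[1]-a[1],b[0]-a[0])).round(1))
# boss disc
for c in ["top","side"]:
    im=cv2.imread(f"pics/{c}0.png"); d=np.load(f"{c}0_d.npy"); X=cloud(c,d)
    near=np.hypot(X[...,0]-.585,X[...,1]+.19)<.07
    for lo,hi,z,D in [(.064,.078,.07,.052),(.046,.0585,.052,.076),(.028,.040,.034,.1)]:
        m=(near&(X[...,2]>lo)&(X[...,2]<hi)).astype(np.uint8)
        m2=(near&(X[...,2]>lo)).astype(np.uint8)
        cs,_=cv2.findContours(m2,cv2.RETR_EXTERNAL,cv2.CHAIN_APPROX_NONE); ct=max(cs,key=len)[:,0]
        P=np.array([w(c,*p,z=z)[:2] for p in ct])
        (x,y),r=cv2.minEnclosingCircle(P.astype(np.float32))
        A=np.c_[2*P,np.ones(len(P))]; s=np.linalg.lstsq(A,(P**2).sum(1),rcond=None)[0]
        print(c,z,"circ",s[:2].round(4),"D",(2*np.sqrt(s[2]+s[:2]@s[:2])).round(4),D,"zmed",np.median(X[...,2][m>0]).round(4))
    hsv=cv2.cvtColor(im,cv2.COLOR_BGR2HSV)
    red=((hsv[...,0]<8)|(hsv[...,0]>172))&(hsv[...,1]>120)&(hsv[...,2]>80)
    mm=red&near
    n,l,st,ce=cv2.connectedComponentsWithStats(mm.astype(np.uint8))
    for i in range(1,n):
        print(c,"red",st[i,4],ce[i].round(1),"z70",w(c,*ce[i],z=.07).round(4),"z52",w(c,*ce[i],z=.052).round(4),"depthz",np.median(X[...,2][l==i]).round(3))
    nearS=np.hypot(X[...,0]-.589,X[...,1]-.191)<.04
    top=nearS&(X[...,2]>.110)
    n,l,st,ce=cv2.connectedComponentsWithStats(top.astype(np.uint8)); i=1+np.argmax(st[1:,4])
    v,u=np.nonzero(l==i); P=np.array([w(c,a,b,z=.118) for a,b in zip(u,v)])
    print(c,"head n",len(P),"z",np.median(X[l==i][:,2]).round(4),"ctr",P.mean(0).round(4),"rect",cv2.minAreaRect(P[:,:2].astype(np.float32)*1000))
    mm=red&nearS
    n,l,st,ce=cv2.connectedComponentsWithStats(mm.astype(np.uint8))
    for i in range(1,n): print(c,"redS",st[i,4],ce[i].round(1),"z118",w(c,*ce[i],z=.118).round(4),np.median(X[...,2][l==i]).round(3))
for c,o,pts in [("top",(90,195),[(365,205),(432,182),(452,250),(385,275)]),("side",(180,115),[(207,157),(248,138),(282,157),(240,187)])]:
    P=np.array([w(c,*up(p,o),z=0.118) for p in pts])
    print(c,"head ctr",P.mean(0).round(4),"sides",np.linalg.norm(P-np.roll(P,-1,0),axis=1).round(4),
      "ang",[np.degrees(np.arctan2(b[1]-a[1],b[0]-a[0])).round(1) for a,b in zip(P,np.roll(P,-1,0))])
E
python3 m.py
```

```text
top plate ctr [ 0.5824 -0.1907  0.012 ] sides [0.1078 0.1284 0.1113 0.13  ]
  ang -115.5
  ang 155.8
  ang 65.3
  ang -25.8
side plate ctr [ 0.584  -0.1924  0.012 ] sides [0.1292 0.1099 0.1284 0.1106]
  ang -25.9
  ang -115.2
  ang 154.4
  ang 65.2
top 0.07 circ [ 0.5819 -0.1898] D 0.0502 0.052 zmed 0.0699
top 0.052 circ [ 0.5817 -0.1898] D 0.0737 0.076 zmed 0.0516
top 0.034 circ [ 0.5818 -0.1896] D 0.0975 0.1 zmed 0.0337
top red 13 [363.2 228.8] z70 [ 0.6046 -0.1997  0.07  ] z52 [ 0.6059 -0.2032  0.052 ] depthz 0.069
top head n 176 z 0.1173 ctr [0.5894 0.1977 0.118 ] rect ((589.4751586914062, 197.60411071777344), (24.224063873291016, 25.74940299987793), 19.296281814575195)
top redS 10 [156.3 229.4] z118 [0.5961 0.2015 0.118 ] 0.117
side 0.07 circ [ 0.5829 -0.1934] D 0.052 0.052 zmed 0.0697
side 0.052 circ [ 0.5837 -0.1923] D 0.0742 0.076 zmed 0.0521
side 0.034 circ [ 0.5836 -0.1925] D 0.0984 0.1 zmed 0.0342
side red 3 [299. 267.] z70 [ 0.6022 -0.1999  0.07  ] z52 [ 0.6083 -0.1893  0.052 ] depthz 0.07
side red 4 [304.5 272. ] z70 [ 0.606  -0.2151  0.07  ] z52 [ 0.6123 -0.2049  0.052 ] depthz 0.052
side head n 82 z 0.1166 ctr [0.5908 0.192  0.118 ] rect ((591.06201171875, 191.517578125), (27.731069564819336, 32.09165573120117), 17.781917572021484)
top head ctr [0.5901 0.1986 0.118 ] sides [0.022  0.0226 0.0221 0.0232] ang [np.float64(-70.2), np.float64(-160.9), np.float64(111.3), np.float64(18.9)]
side head ctr [0.5931 0.1963 0.118 ] sides [0.0204 0.0209 0.0253 0.0264] ang [np.float64(12.1), np.float64(-67.8), np.float64(-154.5), np.float64(100.9)]
```

>>> apply_moves(increments=[85,55,-5,0,-5,85,55,-5,0,-5,85,55,-5,0,-5,85,55,-5,0,-5,85,55,-5,0,-5,85,55,-5,0,-5], squeeze=80)

```text
t: 1.15
eef_pos: [0.4503, -0.4762, 0.2304]
tool_rot: [0.001, 0.924, 0.383, -0.002]
contact_force: [0.9, -0.4, 0.3]
gripper_width: 0.998
```

>>> apply_moves(increments=[85,59,-5,0,-5.4,85,59,-5,0,-5.4,85,59,-5,0,-5.4,85,59,-5,0,-5.4,85,59,-5,0,-5.4,85,59,-5,0,-5.4,85,59,-5,0,-5.4,85,59,-5,0,-5.4,85,59,-5,0,-5.4,85,55,-5,0,-5.4])

```text
t: 2.4
eef_pos: [0.6059, 0.0865, 0.2287]
tool_rot: [0.003, 0.638, 0.77, -0.001]
contact_force: [1.6, 0.1, 0.0]
gripper_width: 0.996
```

```bash
cat > tool.py <<'E'
from h import *
from scipy.spatial.transform import Rotation as Ro
def to(x,y,z=None,yaw=None):
    o=get_obs(); q=o["tool_rot"]; R=Ro.from_quat([q[1],q[2],q[3],q[0]]).as_matrix(); p=o["eef_pos"]
    cy=np.degrees(np.arctan2(R[1,0],R[0,0]))
    d=np.array([x,y,p[2] if z is None else z])-p
    print("t",round(o["t"],2),"pos",p.round(4),"yaw",cy.round(2),"zax",R[:,2].round(4),"w",round(o["gripper_width"],3),"F",o["contact_force"].round(1),"M",o["torque"].round(2))
    print("shift mm",(R.T@d*1000).round(1),"roll",None if yaw is None else -(yaw-cy).round(2))
E
python3 -c "
from tool import *
to(.591,.196,.231,109)
im,d=read_camera('side');cv2.imwrite('pics/s1.png',im)"
```

```text
t 2.4 pos [0.6059 0.0865 0.2287] yaw 100.74 zax [ 0.0037 -0.0047 -1.    ] w 0.996 F [1.6 0.1 0. ] M [-0.   -0.01 -0.01]
shift mm [110.3   5.8  -2.9] roll -8.26
```

>>> apply_moves(increments=[85,55,3,0,-4,85,50,3,0,-4,85,5,0,0,0])

```text
t: 2.82
eef_pos: [0.5828, 0.204, 0.2295]
tool_rot: [0.001, 0.574, 0.819, 0.002]
contact_force: [-1.1, -0.6, -0.2]
gripper_width: 0.994
```

```bash
python3 -c "
from tool import *
to(.5905,.1965,.08,109)"
```

```text
t 2.83 pos [0.5828 0.204  0.2295] yaw 109.93 zax [ 0.0038  0.0018 -1.    ] w 0.994 F [-1.1 -0.6 -0.2] M [-0.06  0.    0.  ]
shift mm [ -9.7   4.1 149.5] roll 0.93
```

>>> apply_moves(increments=[85,-9.5,4,0,1,85,0,0,50,0,85,0,0,40,0,85,0,0,0,0])

```text
t: 3.32
eef_pos: [0.5955, 0.1876, 0.1382]
tool_rot: [0.004, 0.587, 0.81, 0.001]
contact_force: [-1.0, -0.6, -0.8]
gripper_width: 0.996
```

```bash
python3 -c "
from tool import *
to(.5905,.1965,.08,109)
a=[]
for c in ['side','top']:
  im,d=read_camera(c);im=im[90:250,140:340] if c=='side' else im[150:310,70:270]
  a.append(cv2.resize(im,None,fx=2,fy=2))
cv2.imwrite('pics/g1.png',np.hstack(a))"
```

```text
t 3.33 pos [0.5955 0.1876 0.1382] yaw 108.13 zax [ 0.0077 -0.0023 -1.    ] w 0.996 F [-1.  -0.6 -0.8] M [ 0.01  0.   -0.01]
shift mm [10.3 -2.4 58.1] roll -0.87
```

View pics/g1.png

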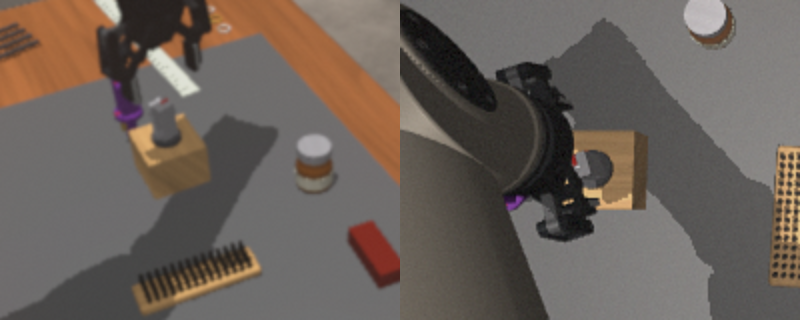

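>>> apply_moves(increments=[85,4,-1,0,-0.5,85,3,-1,0,0,85,2,0,0,0,85,0,0,0,0])

```text
t: 3.92
eef_pos: [0.5951, 0.1986, 0.1469]
tool_rot: [0.008, 0.583, 0.812, 0.007]
contact_force: [-0.2, -0.7, 0.2]
gripper_width: 0.994
```

```bash
python3 -c "
from tool import *
to(.5905,.1965,.08,109)"
```

```text
t 3.92 pos [0.5951 0.1986 0.1469] yaw 108.63 zax [ 0.0208  0.0027 -0.9998] w 0.994 F [-0.2 -0.7  0.2] M [-0.04  0.01 -0.06]
shift mm [-0.3 -6.5 66.8] roll -0.37
```

```bash
python3 -c "
from tool import *
for i in range(4):
  to(.5905,.1965,.08,109); print(get_obs()['joint_vel'].round(3)); read_camera('side')"
```

```text
t 3.92 pos [0.5951 0.1986 0.1469] yaw 108.63 zax [ 0.0208  0.0027 -0.9998] w 0.994 F [-0.2 -0.7  0.2] M [-0.04  0.01 -0.06]
shift mm [-0.3 -6.5 66.8] roll -0.37
[-0.    -0.006  0.002 -0.004 -0.001  0.     0.001]
t 3.98 pos [0.5952 0.1986 0.1469] yaw 108.63 zax [ 0.0208  0.0026 -0.9998] w 0.997 F [-0.3 -0.2  0.1] M [ 0.01  0.04 -0.04]
shift mm [-0.2 -6.5 66.8] roll -0.37
[ 0.003  0.005  0.004  0.001 -0.    -0.001  0.001]
t 4.03 pos [0.5951 0.1984 0.1467] yaw 108.62 zax [ 0.0205  0.0025 -0.9998] w 0.993 F [-0.1 -0.5 -0.5] M [0.05 0.03 0.02]
shift mm [-0.  -6.3 66.5] roll -0.38
[ 0.003  0.004  0.002  0.002 -0.     0.001 -0.001]
t 4.08 pos [0.5951 0.1982 0.1465] yaw 108.61 zax [ 0.0202  0.0023 -0.9998] w 0.994 F [-0.4 -0.3  0. ] M [-0.03  0.02  0.02]
shift mm [ 0.2 -6.2 66.4] roll -0.39
[ 0.001  0.004  0.004  0.002 -0.    -0.002  0.   ]
```

>>> apply_moves(increments=[85,0,-2,8,-0.4,85,0,-2,8,0])

```text
t: 4.38
eef_pos: [0.5917, 0.1967, 0.1295]
tool_rot: [0.008, 0.581, 0.814, 0.007]
contact_force: [-0.2, 0.2, -0.0]
gripper_width: 0.992
```

```bash
python3 -c "
from tool import *
to(.5905,.1965,.08,109);print(get_obs()['joint_vel'].round(3))"
```

```text
t 4.38 pos [0.5917 0.1967 0.1295] yaw 109.01 zax [ 0.0205  0.0024 -0.9998] w 0.992 F [-0.2  0.2 -0. ] M [ 0.02  0.03 -0.02]
shift mm [ 0.4 -2.2 49.5] roll 0.01
[-0.018  0.056  0.029  0.084  0.055 -0.136 -0.051]
```

>>> apply_moves(increments=[85,0,0,-20,0,85,0,0,-40,0,85,0,0,0,0,85,0,0,0,0])

```text
t: 4.88
eef_pos: [0.59, 0.1964, 0.1928]
tool_rot: [0.007, 0.581, 0.814, 0.007]
contact_force: [0.3, 0.5, -0.2]
gripper_width: 0.997
```

```bash
python3 -c "
from tool import *
to(.5905,.1965,.08,109);print(get_obs()['joint_vel'].round(3))"
```

```text
t 4.88 pos [0.59   0.1964 0.1928] yaw 109.02 zax [ 0.0194  0.0022 -0.9998] w 0.997 F [ 0.3  0.5 -0.2] M [-0.01  0.02  0.01]
shift mm [  0.4  -1.6 112.8] roll 0.02
[-0.    -0.022 -0.007 -0.027 -0.008  0.007  0.008]
```

>>> apply_moves(increments=[85,0,0,50,0,85,0,0,0,0,85,0,0,0,0])

```text
t: 5.25
eef_pos: [0.5919, 0.197, 0.144]
tool_rot: [0.008, 0.581, 0.814, 0.008]
contact_force: [0.0, -0.6, 0.3]
gripper_width: 0.997
```

```bash
python3 -c "
from tool import *
to(.5905,.1965,.08,109);print(get_obs()['joint_vel'].round(3))"
```

```text
t 5.25 pos [0.5919 0.197  0.144 ] yaw 109.01 zax [ 0.0214  0.0032 -0.9998] w 0.997 F [ 0.  -0.6  0.3] M [-0.02  0.04 -0.01]
shift mm [ 0.2 -2.9 63.9] roll 0.01
[ 0.004  0.017  0.006  0.029  0.002  0.008 -0.002]
```

>>> apply_moves(increments=[85,0,0,-50,0,85,0,0,0,0,85,0,0,0,0])

```text
t: 5.62
eef_pos: [0.5919, 0.1977, 0.199]
tool_rot: [0.009, 0.58, 0.814, 0.009]
contact_force: [0.2, -0.6, -1.0]
gripper_width: 0.996
```

```bash
python3 -c "
from tool import *
to(.5905,.1965,.08,109);print(get_obs()['joint_vel'].round(3))"
```

```text
t 5.62 pos [0.5919 0.1977 0.199 ] yaw 109.03 zax [ 0.0247  0.0046 -0.9997] w 0.996 F [ 0.2 -0.6 -1. ] M [ 0.01  0.03 -0.02]
shift mm [ -0.2  -4.6 118.9] roll 0.03
[-0.001 -0.032 -0.011 -0.041 -0.01   0.006  0.008]
```

>>> apply_moves(increments=[85,0,-50,0,0,85,0,0,0,0,85,0,0,0,0])

```text
t: 6.0
eef_pos: [0.5434, 0.1811, 0.1977]
tool_rot: [0.009, 0.58, 0.814, 0.009]
contact_force: [-0.5, -0.7, 0.2]
gripper_width: 0.998
```

```bash
python3 -c "
from tool import *
to(.5905,.1965,.08,109)"
```

```text
t 6.0 pos [0.5434 0.1811 0.1977] yaw 109.05 zax [ 0.0245  0.0046 -0.9997] w 0.998 F [-0.5 -0.7  0.2] M [ 0.02  0.01 -0.  ]
shift mm [ -0.4  46.7 118.9] roll 0.05
```

>>> apply_moves(increments=[85,0,50,0,0,85,0,0,0,0,85,0,0,0,0])

```text
t: 6.38
eef_pos: [0.5924, 0.198, 0.1982]
tool_rot: [0.008, 0.58, 0.814, 0.009]
contact_force: [0.1, 0.0, 0.6]
gripper_width: 0.993
```

```bash
python3 -c "
from tool import *
to(.5905,.1965,.08,109)"
```

```text
t 6.38 pos [0.5924 0.198  0.1982] yaw 109.03 zax [ 0.0232  0.0046 -0.9997] w 0.993 F [0.1 0.  0.6] M [ 0.02 -0.02 -0.03]
shift mm [ -0.4  -5.1 118.1] roll 0.03
```

>>> apply_moves(increments=[85,0,0,-50,0,85,0,0,-50,0,85,0,0,0,0,85,0,0,0,0])

```text
t: 6.88
eef_pos: [0.5887, 0.197, 0.2996]
tool_rot: [0.007, 0.58, 0.814, 0.007]
contact_force: [-1.0, 0.3, -1.3]
gripper_width: 0.998
```

```bash
python3 -c "
from tool import *
to(.5905,.1965,.08,109)"
```

```text
t 6.88 pos [0.5887 0.197  0.2996] yaw 109.05 zax [ 0.0206  0.0036 -0.9998] w 0.998 F [-1.   0.3 -1.3] M [-0.01  0.05 -0.02]
shift mm [ -0.3  -3.  219.6] roll 0.05
```

>>> apply_moves(increments=[85,0,-1,10,0,85,0,0,15,0,85,0,0,20,0,85,0,0,20,0,85,0,0,20,0,85,0,0,20,0,85,0,0,15,0,85,0,0,10,0,85,0,0,5,0,85,0,0,0,0])

```text
t: 8.12
eef_pos: [0.5836, 0.194, 0.1457]
tool_rot: [0.002, 0.58, 0.815, 0.0]
contact_force: [0.7, 0.5, -0.9]
gripper_width: 0.994
```

```bash
python3 -c "
from tool import *
to(.5905,.1965,.08,109)"
```

```text
t 8.12 pos [0.5836 0.194  0.1457] yaw 109.13 zax [ 0.0039 -0.0017 -1.    ] w 0.994 F [ 0.7  0.5 -0.9] M [ 0.01 -0.    0.01]
shift mm [ 0.3  7.1 65.7] roll 0.13
```

>>> apply_moves(increments=[85,0,3,3,0,85,0,3,8,0,85,0,1,10,0,85,0,0,10,0,85,0,0,8,0,85,0,0,5,0,85,0,0,2,0,85,0,0,0,0])

```text
t: 9.12
eef_pos: [0.5918, 0.1968, 0.0976]
tool_rot: [0.003, 0.58, 0.815, 0.001]
contact_force: [-1.3, -0.0, -0.1]
gripper_width: 0.997
```

```bash
python3 -c "
from tool import *
to(.5905,.1965,.08,109)
a=[]
for c in ['side','top']:
  im,d=read_camera(c);im=im[90:250,140:340] if c=='side' else im[150:310,70:270]
  a.append(cv2.resize(im,None,fx=2,fy=2))
cv2.imwrite('pics/g2.png',np.hstack(a))"
```

```text
t 9.12 pos [0.5918 0.1968 0.0976] yaw 109.12 zax [ 5.9e-03 -9.0e-04 -1.0e+00] w 0.997 F [-1.3 -0.  -0.1] M [-0.    0.01  0.  ]
shift mm [ 0.2 -1.4 17.6] roll 0.12
```

View pics/g2.png

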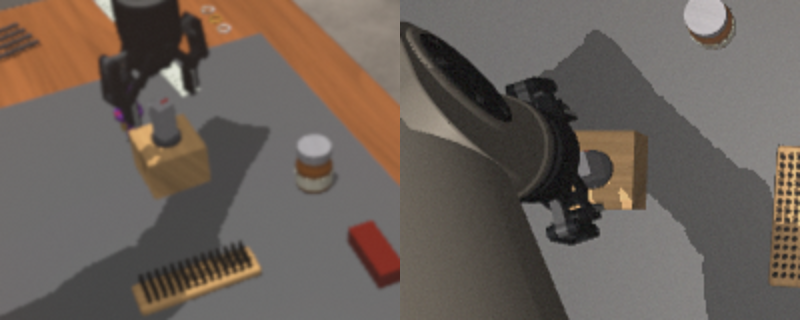

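>>> apply_moves(increments=[85,0,-0.5,5,0,85,0,-0.5,6,0,85,0,0,4,0,85,0,0,2,0,85,0,0,0,0])

```text
t: 9.85
eef_pos: [0.5912, 0.1965, 0.08]
tool_rot: [0.003, 0.58, 0.815, 0.002]
contact_force: [0.1, 0.3, 0.1]
gripper_width: 0.997
```

```bash
python3 -c "
from tool import *
to(.5905,.1965,.08,109)"
```

```text
t 9.85 pos [0.5912 0.1965 0.08  ] yaw 109.11 zax [ 6.8e-03 -7.0e-04 -1.0e+00] w 0.997 F [0.1 0.3 0.1] M [0.01 0.06 0.02]
shift mm [ 0.3 -0.6 -0. ] roll 0.11
```

>>> apply_moves(increments=[35,0,0,0,0,35,0,0,0,0,35,0,0,0,0,35,0,0,0,0])

```text
t: 10.35
eef_pos: [0.5915, 0.1966, 0.0804]
tool_rot: [0.003, 0.58, 0.815, 0.002]
contact_force: [0.6, -1.1, -0.5]
gripper_width: 0.41
```

>>> apply_moves(increments=[15,0,0,0,0,15,0,0,0,0,15,0,0,0,0], squeeze=90)

```text
t: 10.72
eef_pos: [0.5916, 0.1967, 0.0807]
tool_rot: [0.003, 0.58, 0.815, 0.002]
contact_force: [0.2, -0.7, 0.4]
gripper_width: 0.268
```

```bash
python3 -c "
from tool import *
to(.5905,.1965,.08,109)"
```

```text
t 10.72 pos [0.5916 0.1967 0.0807] yaw 109.11 zax [ 7.8e-03 -4.0e-04 -1.0e+00] w 0.268 F [ 0.2 -0.7  0.4] M [-0.03  0.04 -0.  ]
shift mm [ 0.2 -1.1  0.7] roll 0.11
```

>>> apply_moves(increments=[10,0,0,0,0,10,0,0,-4,0,10,0,0,-8,0,10,0,0,-12,0,10,0,0,-16,0,10,0,0,-18,0,10,0,0,-16,0,10,0,0,-12,0,10,0,0,-6,0,10,0,0,-2,0,10,0,0,0,0])

```text
t: 12.1
eef_pos: [0.5901, 0.1963, 0.1813]
tool_rot: [0.003, 0.58, 0.815, 0.002]
contact_force: [-1.0, -0.0, -4.1]
gripper_width: 0.272
```

```bash
python3 -c "
from tool import *
to(.5905,.1965,.08,109)
a=[]
for c in ['side','top']:
  im,d=read_camera(c);im=im[70:230,140:340] if c=='side' else im[150:310,70:270]
  a.append(cv2.resize(im,None,fx=2,fy=2))
cv2.imwrite('pics/g3.png',np.hstack(a))"
```

```text
t 12.1 pos [0.5901 0.1963 0.1813] yaw 109.12 zax [ 0.007  -0.0011 -1.    ] w 0.272 F [-1.  -0.  -4.1] M [0.03 0.01 0.07]
shift mm [  0.4  -0.2 101.3] roll 0.12
```

View pics/g3.png

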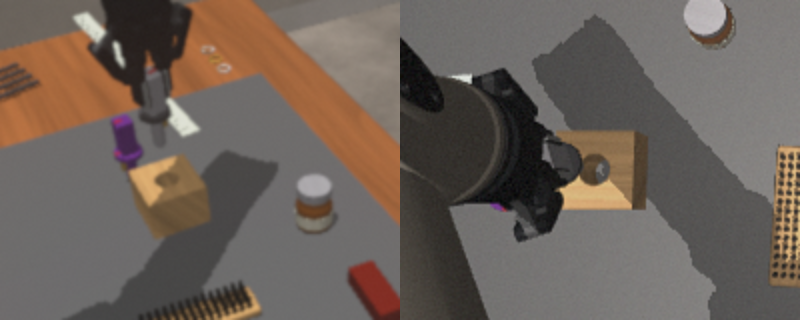

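>>> apply_moves(increments=[10,-10,-0.5,0,1,10,-20,-1,0,2,10,-30,-1.5,0,3.5,10,-40,-1,0,4.5,10,-40,0,0,4.5,10,-40,0,0,4.5,10,-40,0,0,4.5,10,-35,1,0,4,10,-30,1,0,3.5,10,-20,1,0,3,10,-12,1,0,2,10,-5,0,0,1])

```text
t: 13.7
eef_pos: [0.5987, -0.1563, 0.1805]
tool_rot: [0.005, 0.832, 0.555, -0.001]
contact_force: [0.2, 0.3, -3.3]
gripper_width: 0.268
```

```bash
python3 -c "
from tool import *
to(.5828,-.1913,.17,64.5);print(get_obs()['joint_vel'].round(3))"
```

```text
t 13.7 pos [ 0.5987 -0.1563  0.1805] yaw 67.47 zax [ 0.0043 -0.0088 -1.    ] w 0.268 F [ 0.2  0.3 -3.3] M [-0.01  0.04 -0.06]
shift mm [-38.4  -1.3  10.8] roll 2.97
[ 0.038 -0.014  0.027  0.018 -0.032 -0.012 -0.062]
```

>>> apply_moves(increments=[10,-5,0,0,0.5,10,-8,0,0,1,10,-8,0,0,0.5,10,-6,0,0,0.5,10,-4,0,0,0.3,10,-2,0,0,0.1,10,0,0,0,0])

```text
t: 14.58
eef_pos: [0.5852, -0.185, 0.1808]
tool_rot: [0.004, 0.845, 0.535, 0.0]
contact_force: [0.3, 0.8, -3.7]
gripper_width: 0.271
```

```bash
python3 -c "
from tool import *
to(.5828,-.1913,.17,64.5)
for c in ['side','top']:
  im,d=read_camera(c);np.save(c+'4.npy',d);cv2.imwrite(c and 'pics/%s4.png'%c,im)
  im=im[170:330,230:390] if c=='side' else im[160:320,270:430]
  cv2.imwrite('pics/%s4c.png'%c,cv2.resize(im,None,fx=3.5,fy=3.5,interpolation=cv2.INTER_CUBIC))"
```

```text
t 14.57 pos [ 0.5852 -0.185   0.1808] yaw 64.67 zax [ 0.0048 -0.0071 -1.    ] w 0.271 F [ 0.3  0.8 -3.7] M [-0.03  0.02  0.03]
shift mm [-6.7  0.5 10.9] roll 0.17
```

View pics/side4c.png

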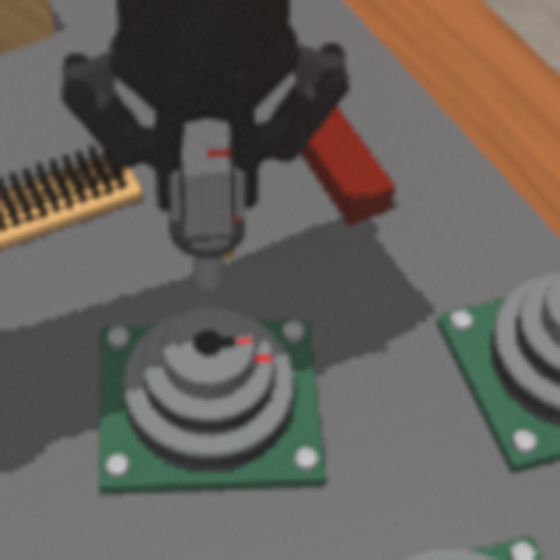

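View pics/top4c.png

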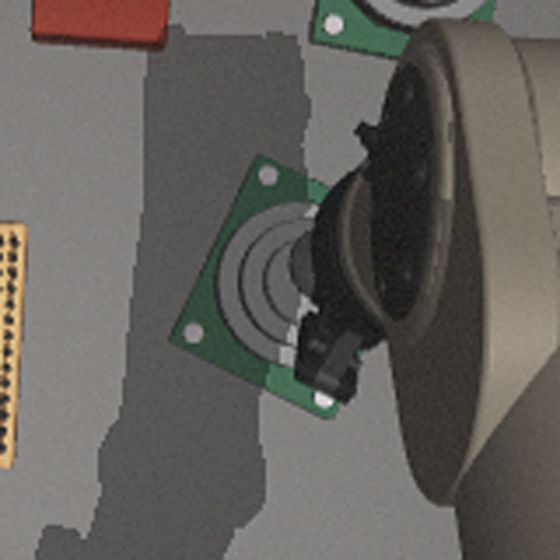

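```bash
cat > cyl.py <<'E'
from h import *
from scipy.optimize import least_squares
def fit(P,r,x0):
    f=lambda c:np.hypot(P[:,0]-c[0],P[:,1]-c[1])-r
    s=least_squares(f,x0,loss="soft_l1",f_scale=.001); return s.x,np.std(f(s.x))
d=np.load("side4.npy");X=cloud("side",d);P=X.reshape(-1,3)
n=np.hypot(P[:,0]-.585,P[:,1]+.187)<.06
for nm,lo,hi,r,rr in [("shaft",.117,.155,.008,.016),("shaftlo",.118,.135,.008,.016),("shafthi",.135,.157,.008,.016),("collar",.161,.167,.02,.025),("boss",.055,.066,.026,.035),("step",.037,.049,.038,.045),("low",.015,.031,.05,.055)]:
    m=n&(P[:,2]>lo)&(P[:,2]<hi)&(np.hypot(P[:,0]-.585,P[:,1]+.187)<rr)
    if m.sum()>3: print(nm,m.sum(),fit(P[m],r,[.585,-.187]))
    else: print(nm,m.sum())
m=n&(P[:,2]>.09)&(P[:,2]<.16)
print("lowest",np.sort(P[m][:,2])[:6].round(4))
im=cv2.imread("pics/side4.png")
E
python3 cyl.py
```

```text
shaft 78 (array([ 0.58878512, -0.18328171]), np.float64(0.0013248857279082582))
shaftlo 46 (array([ 0.58858697, -0.18312509]), np.float64(0.000576651596264209))
shafthi 30 (array([ 0.5893727 , -0.18370757]), np.float64(0.001700468864244797))
collar 57 (array([ 0.58878118, -0.18249447]), np.float64(0.0022775193104997153))
boss 110 (array([ 0.58329101, -0.1918355 ]), np.float64(0.007137003649311068))
step 107 (array([ 0.58568029, -0.18887655]), np.float64(0.007934333598088738))
low 178 (array([ 0.58555192, -0.18862927]), np.float64(0.0016826422148451584))
lowest [0.1153 0.117  0.1178 0.1199 0.1199 0.12  ]
```

```bash
cat > ov.py <<'E'
from h import *
import sys
def ring(cx,cy,z,r,n=72,tilt=(0,0)):
    a=np.linspace(0,2*np.pi,n); return np.c_[cx+r*np.cos(a),cy+r*np.sin(a),np.full(n,z)]
def overlay(c,imf,out,sp,tipz,pu,crop,f=8):
    im=cv2.imread(imf); u0,v0,u1,v1=crop
    a=cv2.resize(im[v0:v1,u0:u1],None,fx=f,fy=f,interpolation=cv2.INTER_CUBIC)
    def dr(P,col):
        q=np.array([pr(c,p) for p in P]); q=((q-[u0,v0]+.5)*f-.5)
        cv2.polylines(a,[np.round(q).astype(int)],False,col,1)
    if sp is not None:
        for z,r in [(0,.005),(.005,.008),(.046,.02),(.054,.02)]: dr(ring(*sp,tipz+z,r),(0,255,255))
    if pu is not None:
        for z,r in [(.07,.026),(.052,.038),(.034,.05),(.07,.009)]: dr(ring(*pu,z,r),(255,255,0))
    cv2.imwrite(out,a)
if __name__=="__main__":
    overlay("side","pics/side4.png","pics/ov_s4.png",(.5887,-.1832),.1141,(.5836,-.1925),(250,215,330,290))
    overlay("side","pics/side4.png","pics/ov_s4b.png",(.5855,-.1855),.1141,(.5828,-.1913),(250,215,330,290))
E
python3 ov.py
```

```text
(no output)
```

View pics/ov_s4.png

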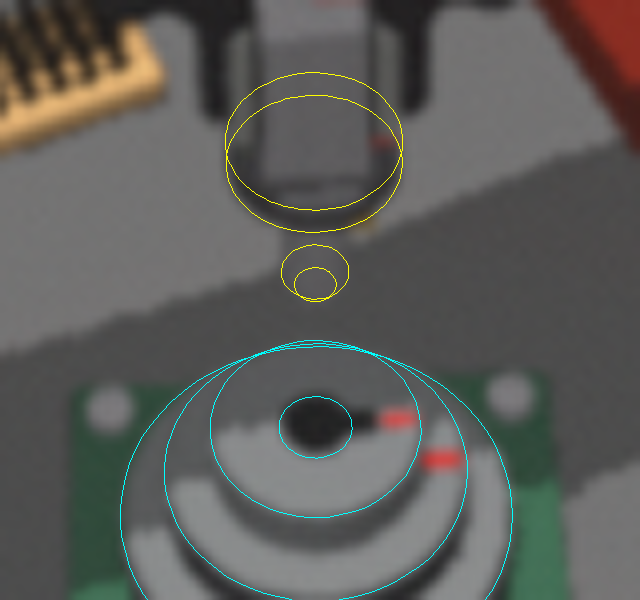

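View pics/ov_s4b.png

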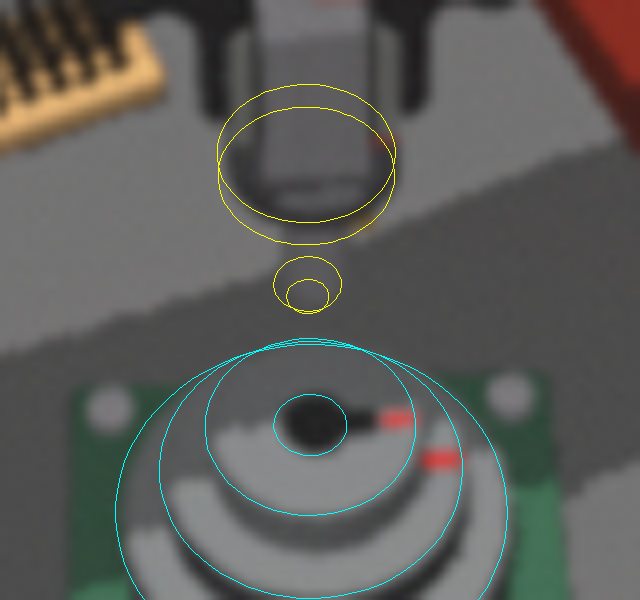

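>>> apply_moves(increments=[10,-3,0,2,0,10,-3,-0.3,5,0,10,-2,-0.2,7,0,10,-1,0,7,0,10,-0.5,0,5,0,10,0,0,3,0,10,0,0,1,0,10,0,0,0,0])

```text
t: 15.68
eef_pos: [0.5805, -0.1933, 0.1481]
tool_rot: [0.004, 0.845, 0.535, -0.0]
contact_force: [-0.2, 0.1, -2.8]
gripper_width: 0.273
```

```bash
python3 -c "
from tool import *
to(.5852-.005,-.185-.009,.1367,64.8)
im,d=read_camera('side');np.save('side5.npy',d);cv2.imwrite('pics/side5.png',im)
from ov import overlay
o=get_obs();p=o['eef_pos']
overlay('side','pics/side5.png','pics/ov_s5.png',(p[0]+.0035,p[1]+.0018),p[2]-.0667,(.5836,-.1925),(250,215,330,290))"
```

```text
t 15.68 pos [ 0.5805 -0.1933  0.1481] yaw 64.74 zax [ 0.004  -0.0063 -1.    ] w 0.273 F [-0.2  0.1 -2.8] M [-0.01  0.04 -0.02]
shift mm [-0.7 -0.1 11.4] roll -0.06
```

View pics/ov_s5.png

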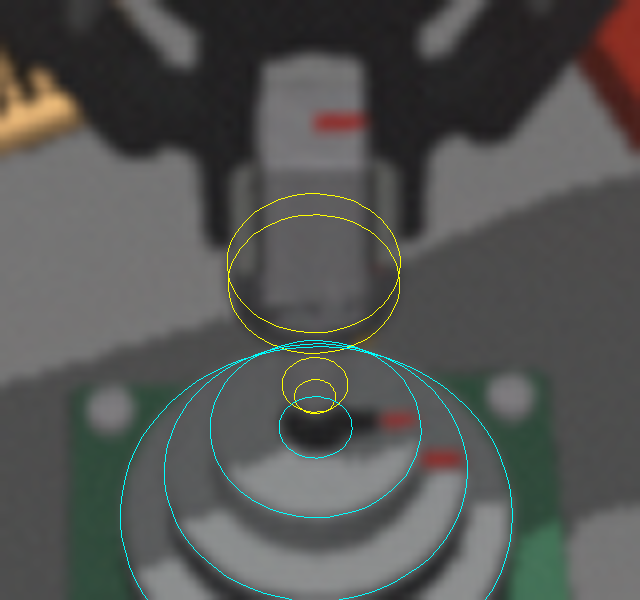

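>>> apply_moves(increments=[10,-0.5,0,2,0,10,0,0,3,0,10,0,0,3,0,10,0,0,2,0,10,0,0,1,0])

```text
t: 16.35
eef_pos: [0.5807, -0.1939, 0.1368]
tool_rot: [0.004, 0.845, 0.535, 0.0]
contact_force: [0.3, 0.2, -3.1]
gripper_width: 0.272
```

```bash
python3 -c "
from tool import *
to(.5852-.005,-.185-.009,.1367,64.8)
im,d=read_camera('side');np.save('side6.npy',d);cv2.imwrite('pics/side6.png',im)
cv2.imwrite('pics/s6c.png',cv2.resize(im[215:290,250:330],None,fx=8,fy=8,interpolation=cv2.INTER_CUBIC))"
```

```text
t 16.35 pos [ 0.5807 -0.1939  0.1368] yaw 64.74 zax [ 0.0049 -0.0066 -1.    ] w 0.272 F [ 0.3  0.2 -3.1] M [0.02 0.   0.  ]
shift mm [-0.3 -0.4  0.1] roll -0.06
```

View pics/s6c.png

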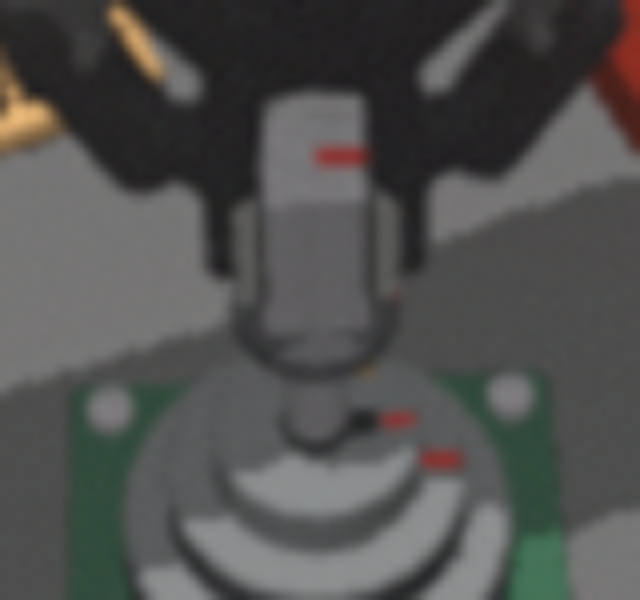

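The tip sits at the bore mouth around crop pixel (317,430), centred with a thin dark rim. The keyway and its stripe line up with the spindle's stripe. I'll lower it gently.

>>> apply_moves(increments=[10,0,0,2,0,10,0,0,2,0,10,0,0,2,0])

```text
t: 16.77
eef_pos: [0.5808, -0.1939, 0.1306]
tool_rot: [0.004, 0.845, 0.535, 0.0]
contact_force: [0.1, -0.6, -2.7]
gripper_width: 0.272
```

```bash
python3 -c "
from tool import *
to(.5852-.005,-.185-.009,.1367,64.8)"
```

```text
t 16.77 pos [ 0.5808 -0.1939  0.1306] yaw 64.75 zax [ 0.0052 -0.0067 -1.    ] w 0.272 F [ 0.1 -0.6 -2.7] M [ 0.05  0.06 -0.03]
shift mm [-0.4 -0.5 -6.1] roll -0.05
```

>>> apply_moves(increments=[10,0,0,3,0,10,0,0,3,0,10,0,0,3,0,10,0,0,2,0])

```text
t: 17.27
eef_pos: [0.5809, -0.194, 0.1187]
tool_rot: [0.004, 0.845, 0.535, 0.0]
contact_force: [-0.0, 0.5, -3.6]
gripper_width: 0.268
```

```bash
python3 -c "
from tool import *
to(.5852-.005,-.185-.009,.1367,64.8)"
```

```text
t 17.27 pos [ 0.5809 -0.194   0.1187] yaw 64.75 zax [ 0.0051 -0.0066 -1.    ] w 0.268 F [-0.   0.5 -3.6] M [-0.03  0.02 -0.07]
shift mm [ -0.4  -0.5 -18. ] roll -0.05
```

>>> apply_moves(increments=[10,0,0,2,0,10,0,0,2,0,10,0,0,2,0,10,0,0,1,0])

```text
t: 17.77
eef_pos: [0.5809, -0.194, 0.1111]
tool_rot: [0.004, 0.845, 0.535, 0.0]
contact_force: [-0.8, -0.7, -3.2]
gripper_width: 0.27
```

```bash
python3 -c "
from tool import *
to(.5852-.005,-.185-.009,.1367,64.8)"
```

```text
t 17.77 pos [ 0.5809 -0.194   0.1111] yaw 64.74 zax [ 0.0051 -0.0065 -1.    ] w 0.27 F [-0.8 -0.7 -3.2] M [ 0.    0.02 -0.02]
shift mm [ -0.4  -0.5 -25.6] roll -0.06
```

>>> apply_moves(increments=[10,0,0,2,0,10,0,0,3,0,10,0,0,3,0,10,0,0,2,0,10,0,0,1,0])

```text
t: 18.4
eef_pos: [0.5811, -0.194, 0.1]
tool_rot: [0.004, 0.845, 0.535, 0.0]
contact_force: [-2.5, 0.7, 3.6]
gripper_width: 0.27
```

```bash
python3 -c "
from tool import *
to(.5852-.005,-.185-.009,.1367,64.8)"
```

```text
t 18.4 pos [ 0.5811 -0.194   0.1   ] yaw 64.75 zax [ 0.0052 -0.0066 -1.    ] w 0.27 F [-2.5  0.7  3.6] M [0.15 0.62 0.02]
shift mm [ -0.5  -0.6 -36.7] roll -0.05
```

>>> apply_moves(increments=[10,0,0,2,0,10,0,0,2,0,10,0,0,2,0])

```text
t: 18.77
eef_pos: [0.5812, -0.194, 0.0954]
tool_rot: [0.004, 0.845, 0.535, 0.0]
contact_force: [-3.5, 1.2, 7.3]
gripper_width: 0.269
```

```bash
python3 -c "
from tool import *
to(.5852-.005,-.185-.009,.1367,64.8)"
```

```text
t 18.77 pos [ 0.5812 -0.194   0.0954] yaw 64.74 zax [ 0.0053 -0.0072 -1.    ] w 0.269 F [-3.5  1.2  7.3] M [0.33 0.97 0.03]
shift mm [ -0.6  -0.6 -41.3] roll -0.06
```

>>> apply_moves(increments=[10,0,-0.3,2,0,10,0,-0.2,2,0,10,0,0,2,0])

```text
t: 19.15
eef_pos: [0.5812, -0.194, 0.0918]
tool_rot: [0.005, 0.845, 0.535, 0.0]
contact_force: [-4.8, 1.1, 10.6]
gripper_width: 0.268
```

```bash
python3 -c "
from tool import *
to(.5852-.005,-.185-.009,.1367,64.8)"
```

```text
t 19.15 pos [ 0.5812 -0.194   0.0918] yaw 64.72 zax [ 0.0063 -0.0082 -0.9999] w 0.268 F [-4.8  1.1 10.6] M [0.42 1.31 0.07]
shift mm [ -0.7  -0.5 -44.9] roll -0.08
```

>>> apply_moves(increments=[10,0,-0.8,2,0,10,0,-0.5,2,0])

```text
t: 19.4
eef_pos: [0.5811, -0.1938, 0.0907]
tool_rot: [0.006, 0.845, 0.535, 0.001]
contact_force: [-7.0, 0.5, 19.4]
gripper_width: 0.271
```

```bash
python3 -c "
from tool import *
to(.5852-.005,-.185-.009,.1367,64.8)"
```

```text
t 19.4 pos [ 0.5811 -0.1938  0.0907] yaw 64.7 zax [ 0.0084 -0.0098 -0.9999] w 0.271 F [-7.   0.5 19.4] M [ 0.55  1.99 -0.06]
shift mm [ -0.8  -0.2 -46. ] roll -0.1
```

```bash
python3 -c "
from tool import *
im,d=read_camera('side');cv2.imwrite('pics/side7.png',im)
cv2.imwrite('pics/s7c.png',cv2.resize(im[215:290,250:330],None,fx=8,fy=8,interpolation=cv2.INTER_CUBIC))
to(.5852-.005,-.185-.009,.1367,64.8)"
```

```text
t 19.45 pos [ 0.5811 -0.1938  0.0907] yaw 64.71 zax [ 0.0084 -0.0098 -0.9999] w 0.273 F [-4.9  1.4 13.7] M [0.4  1.52 0.05]
shift mm [ -0.8  -0.2 -46. ] roll -0.09
```

View pics/s7c.png

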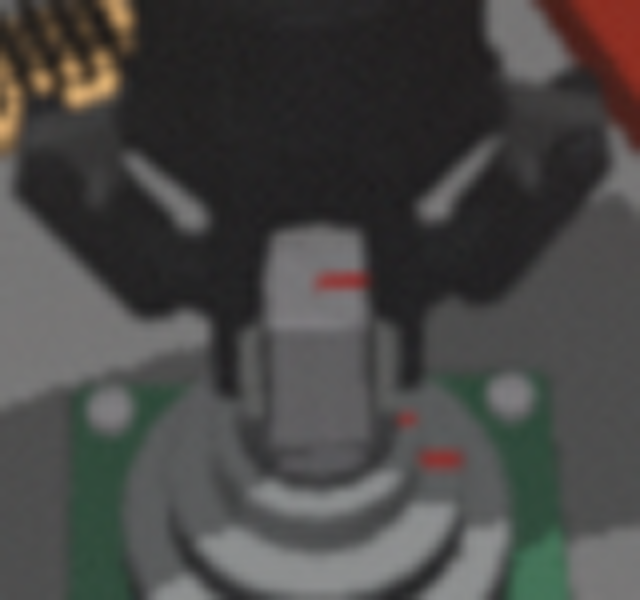

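>>> apply_moves(increments=[10,0,0.5,3,0,10,0,0.5,3,0])

```text
t: 19.7
eef_pos: [0.5814, -0.1939, 0.0906]
tool_rot: [0.006, 0.845, 0.535, -0.0]
contact_force: [-13.0, 3.2, 29.0]
gripper_width: 0.269
```

```bash
python3 -c "
from tool import *
for i in range(3):
  to(.5852-.005,-.185-.009,.1367,64.8); read_camera('side')"
```

```text
t 19.7 pos [ 0.5814 -0.1939  0.0906] yaw 64.67 zax [ 0.0063 -0.0112 -0.9999] w 0.269 F [-13.    3.2  29. ] M [1.21 3.33 0.1 ]
shift mm [ -0.9  -0.5 -46.1] roll -0.13
t 19.75 pos [ 0.5814 -0.194   0.0906] yaw 64.67 zax [ 0.0062 -0.0112 -0.9999] w 0.268 F [-12.6   4.2  28.4] M [1.09 3.25 0.11]
shift mm [ -0.9  -0.6 -46.1] roll -0.13
t 19.8 pos [ 0.5814 -0.194   0.0906] yaw 64.67 zax [ 0.0063 -0.0112 -0.9999] w 0.268 F [-12.1   2.1  28.8] M [1.08 3.23 0.02]
shift mm [ -0.9  -0.6 -46.1] roll -0.13
```

>>> apply_moves(increments=[10,0,0,2.5,0,10,0,0,2.5,0,10,0,0,2.5,0,10,0,0,2.5,0])

```text
t: 20.35
eef_pos: [0.5813, -0.1939, 0.0907]
tool_rot: [0.008, 0.845, 0.534, -0.001]
contact_force: [-10.0, 1.7, 21.8]
gripper_width: 0.273
```

```bash
python3 -c "
from tool import *
for i in range(2):
  to(.5852-.005,-.185-.009,.1367,64.8); read_camera('side')"
```

```text
t 20.35 pos [ 0.5813 -0.1939  0.0907] yaw 64.61 zax [ 0.0063 -0.0143 -0.9999] w 0.273 F [-10.    1.7  21.8] M [1.   2.53 0.09]
shift mm [ -1.   -0.4 -46. ] roll -0.19
t 20.4 pos [ 0.5813 -0.1939  0.0907] yaw 64.61 zax [ 0.0064 -0.0143 -0.9999] w 0.269 F [-8.5  2.1 22.6] M [0.93 2.54 0.1 ]
shift mm [ -1.   -0.4 -46. ] roll -0.19
```

>>> apply_moves(increments=[10,-0.5,1,2.5,0,10,-0.5,1,2.5,0,10,0,0,3,0])

```text
t: 20.82
eef_pos: [0.5815, -0.1939, 0.0906]
tool_rot: [0.007, 0.845, 0.534, -0.003]
contact_force: [-10.3, 1.5, 27.7]
gripper_width: 0.27
```

```bash
python3 -c "
from tool import *
for i in range(2):
  to(.5852-.005,-.185-.009,.1367,64.8); read_camera('side')"
```

```text
t 20.82 pos [ 0.5815 -0.1939  0.0906] yaw 64.6 zax [ 0.0032 -0.0145 -0.9999] w 0.27 F [-10.3   1.5  27.7] M [0.83 2.79 0.05]
shift mm [ -1.2  -0.7 -46.1] roll -0.2
t 20.88 pos [ 0.5815 -0.1939  0.0907] yaw 64.6 zax [ 0.0032 -0.0145 -0.9999] w 0.268 F [-10.1   3.2  26.3] M [1.08 2.84 0.04]
shift mm [ -1.2  -0.7 -46. ] roll -0.2
```

>>> apply_moves(increments=[10,-1,1.2,2.5,0,10,-1,1.2,2.5,0,10,-1,1.2,2.5,0,10,-0.5,0.5,3,0])

```text
t: 21.42
eef_pos: [0.5818, -0.194, 0.0907]
tool_rot: [0.005, 0.845, 0.535, -0.004]
contact_force: [-13.3, 3.4, 29.5]
gripper_width: 0.27
```

```bash
python3 -c "
from tool import *
for i in range(2):
  to(.5852-.005,-.185-.009,.1367,64.8); read_camera('side')"
```

```text
t 21.43 pos [ 0.5818 -0.194   0.0907] yaw 64.67 zax [-0.0018 -0.0122 -0.9999] w 0.27 F [-13.3   3.4  29.5] M [ 1.05  2.92 -0.  ]
shift mm [ -1.2  -1.3 -46. ] roll -0.13
t 21.48 pos [ 0.5818 -0.194   0.0907] yaw 64.67 zax [-0.0018 -0.0122 -0.9999] w 0.271 F [-12.5   4.1  27.2] M [ 1.31  2.87 -0.02]
shift mm [ -1.2  -1.3 -46. ] roll -0.13
```

>>> apply_moves(increments=[10,-2,0.5,2.5,0,10,-2,0.5,2.5,0,10,-1,0.3,2.5,0,10,-0.3,0.2,3,0])

```text
t: 22.02
eef_pos: [0.5818, -0.1941, 0.0906]
tool_rot: [0.004, 0.844, 0.536, -0.003]
contact_force: [-12.7, 2.6, 28.3]
gripper_width: 0.266
```

```bash
python3 -c "
from tool import *
for i in range(2):
  to(.5852-.005,-.185-.009,.1367,64.8); im,d=read_camera('side')
cv2.imwrite('pics/s8c.png',cv2.resize(im[215:290,250:330],None,fx=8,fy=8,interpolation=cv2.INTER_CUBIC))
X=cloud('side',d);P=X.reshape(-1,3);n=np.hypot(P[:,0]-.584,P[:,1]+.192)<.013
print('head top z',np.percentile(P[n][:,2],[50,75,90,95]).round(4))
m=n&(P[:,2]>.12);print(m.sum(),np.median(P[m],0).round(4))"
```

```text
t 22.02 pos [ 0.5818 -0.1941  0.0906] yaw 64.8 zax [-9.0e-04 -9.5e-03 -1.0e+00] w 0.266 F [-12.7   2.6  28.3] M [0.84 3.12 0.03]
shift mm [ -1.   -1.3 -46.1] roll 0.0
t 22.07 pos [ 0.5818 -0.1941  0.0906] yaw 64.8 zax [-9.0e-04 -9.5e-03 -1.0e+00] w 0.269 F [-11.5   3.1  26.6] M [ 1.06  2.86 -0.05]
shift mm [ -1.   -1.3 -46. ] roll -0.0
head top z [0.1276 0.1294 0.4755 0.4815]
184 [ 0.5819 -0.197   0.1285]
```

View pics/s8c.png

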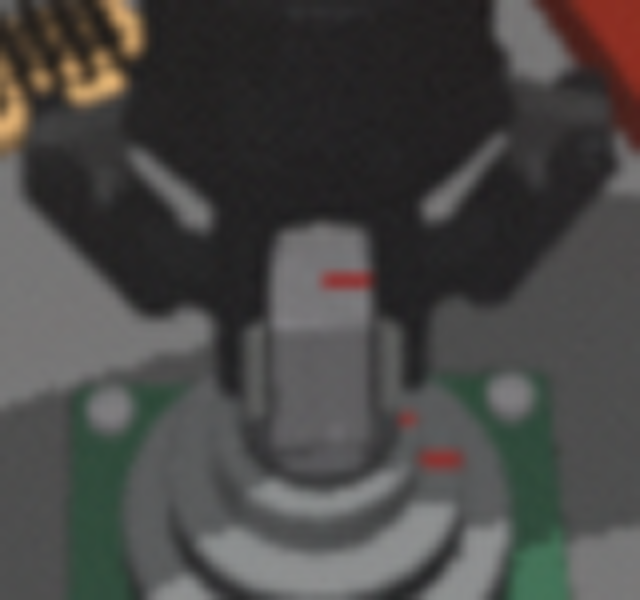

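```bash
python3 -c "
from tool import *
im,d=read_camera('side')
a=[]
X0=cloud('side',np.load('side0_d.npy'));X=cloud('side',d)
for n in ['brush','jar','bar']:
  r=outline_of('side',n)[0]; print(n,round(r['p'],2),r['extent'],np.median(X[r['pixels']],0).round(3),np.median(X0[r['pixels']],0).round(3))
to(.58,-.19); print(hand_in()); "
```

```text
brush 0.69 [236.4, 232.4, 57.2, 33.6] [ 0.54  -0.01   0.016] [ 0.54  -0.01   0.016]
jar 0.68 [328.3, 217.7, 26.4, 32.5] [ 0.747 -0.077  0.027] [ 0.747 -0.078  0.027]
bar 0.59 [329.6, 217.9, 30.0, 33.8] [ 0.747 -0.077  0.027] [ 0.747 -0.078  0.027]
t 22.32 pos [ 0.5818 -0.1941  0.0907] yaw 64.79 zax [-7.0e-04 -9.4e-03 -1.0e+00] w 0.271 F [-12.3   3.2  26.3] M [ 1.1   2.8  -0.01]
shift mm [ 2.9 -3.4 -0. ] roll None
the job is handed in; nothing more can be done
None
```

I gripped the spindle by its square head, lifted it out of the stand and put its tip into the pulley nearest the base. I pushed it down against the ejector until the collar was home, and handed in at 22.3 s while still gripping and pushing. I turned it to line up the key while it was still above the bore, not after the tip was in. The key then slid into the keyway without resistance.

**Last checks:**
- **Seated:** further pushing did not lower the tool below z = 0.0906 m, against the 0.0907 m I expected at home. The head top measured about 0.1285 m, against 0.128 m at home.
- **Push held:** the force on the tool was about 26 N upward, steady while the arm held, which is well above the ejector's 14 N.
- **Grip:** the opening was about 23 mm on the 24 mm head.

**Remaining deviations:**
- The tool leans by about 0.55°.
- There is a side force of about 13 N from the spindle resting against the bore wall.

**Bystanders:** The brush and the bar have not moved since the first picture. The jar was not checked at the end, because the detector reported the bar in its place. The arm did not go near it.

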